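# Secure the clay roller's axle with its spring clip

### The job

The axle of the clay roller has been drawn part of the way out: push its black knob in until the axle is fully home. Then take the middle-sized grey spring clip from the wooden rack, feel along the free end of the axle for the groove and press the clip down into it until it snaps fully home, and let go. Use only a firm hand's pressure (no hammering or forcing, never more than about 35 N on the roller), leave the clip sitting square on the axle, and do not disturb the other things on the table.

Things in the scene. Friction and masses are not known exactly. Their poses are not given: they have to be found in the camera images.
- press: Clay roller, fixed: wooden base 170 x 230 x 22 mm, two grey cheeks (90 mm in x, 16 mm thick, tops 92 mm above the table, inner faces at y = +-78 mm), between them a wooden roller 62 mm across on a steel axle. Origin under the base's centre, on the table. The axle runs along this body's y, 75 mm above the table; knob at the +y end, free grooved end at -y.
- bore (a point): Point on the axle's axis at the outer face of the -y cheek (y = -94 mm in the roller's frame, 75 mm up); axes as the roller's. The axle's free end sticks out here towards -y. With the axle home, the groove's middle is 19 to 47 mm outside this face: it differs from machine to machine and is not measured, so see or feel for it.
- axle (a joint): How far the axle is drawn out towards +y, m; 0 is fully home (hard stop), at most 0.046. Slides with about 5 N of friction, stays where left. The free end is steel, 22 mm across, with one groove 11 mm wide and 14 mm across at its bottom, then a 14 mm long end piece 22 mm across again; drawn out, the groove is that much nearer to or inside the cheek.
- axle_head (a point): Centre of the outer face of the black knob (44 mm across, 16 mm thick along the axle) on the +y end of the axle; with the axle home it lies 114 mm from the roller's middle. Axes as the roller's; push it towards -y.
- rack: Wooden rack fixed to the table, 80 x 150 mm (x, y), 29 mm high, origin under its centre. Three slots along its x axis at y = -45, 0 and 45 mm, each 9.5 mm wide, 64 mm long, floor 10 mm above the table. One grey clip stands in each, tab up.
- clip: Middle-sized grey plastic spring clip, 8 mm thick (its y), upright in one slot of the rack, eye 27.5 mm above the table. Origin at the centre of its eye (which ends up on the axle's axis); z up through the tab. Flat crown 28 mm wide, 7 to 15 mm above the eye; two sprung jaws reach 17 mm below the eye, 32 mm wide over all, mouth open downwards.
- clip_tab (a point): Centre of the top of that clip's grip tab, 45 mm above the eye; axes as the clip's. The tab is 16 mm wide (x), 8 mm thick (y), from 15 to 45 mm above the eye.
- spare_small: Smaller grey clip for a thinner axle (about 21 mm wide, one piece) standing in another slot; leave it there. Origin under its centre. Tab top 56 mm above the table (the right clip's: 72 mm).
- spare_large: Larger grey clip for a thicker axle (about 44 mm wide, one piece) standing in another slot; leave it there. Origin under its centre. Tab top 73 mm above the table; below the tab it has a wide round arch, where the right clip has a flat crown 28 mm wide.
- tumbler: Clear plastic tumbler, 84 mm across, 110 mm high, origin under its centre; leave it alone.
- jar: Jar, 64 mm across, 75 mm high, origin under its centre; leave it alone.
- spatula: Spatula lying on the table; leave it alone.
- brush: Brush lying on the table; leave it alone.
- dowel: Wooden modelling stick, 14 mm across, lying on the table; leave it alone.
- bowl: White bowl, 120 mm across, 50 mm high, origin under its centre; leave it alone.
- clip_mouth (a point): Middle of the clip's mouth between its jaws, 10 mm below the eye; axes as the clip's. The clip's y goes along the axle, pressed straight down. Over the 22 mm part the jaws rest with the eye about 20 mm above the axis and cannot pass; over the groove about 13 mm above it, then give way and click over with a push of about 8 to 18 N. Seated, the eye is on the axis, the crown on the groove's bottom.

How it is judged:
On the way, in this order (a step that is already met when the one before it is completed fails the run):
1. the axle is pushed home (within 2 mm of its stop) while the clip is still off the axle (value of joint axle below 0.002 m and distance between clip and bore above 0.06 m), for 0.2 s.
2. the clip is snapped fully home in the groove (x of clip in the frame of bore between -0.0025 and 0.0025 m and z of clip in the frame of bore between -0.0025 and 0.0025 m), for 0.2 s.
At the end, for the whole second after the job is handed in: The axle is home (within 3 mm of its stop) and the clip sits at rest in the groove: eye within 2.5 mm of the axle's axis in each direction across it, 13 to 53 mm outside the cheek, and square to the axle within 0.2 rad (its tab may point any way round the axle) (all of step 2 and value of joint axle below 0.003 m and y of clip in the frame of bore between -0.053 and -0.013 m and angle between the y axis of clip and the y axis of press, either way round below 0.2 rad and linear speed of clip below 0.02 m/s); the robot touches nothing.
It fails at once if the clip is pressed on the roller or axle with more than 35 N (contact force between clip and press above 35 N).
It fails at once if the robot presses on the roller, axle or knob with more than 35 N (contact force between any of the fingers, the arm and press above 35 N).
It fails at once if a spare clip is taken or shifted by more than 25 mm (distance of any of spare_small, spare_large from where it was at the start of the episode above 0.025 m).
It fails at once if another thing on the table is shifted by more than 30 mm (distance of any of tumbler, jar, spatula, brush, dowel, bowl from where it was at the start of the episode above 0.03 m).
It also fails if it takes over 72 s, if anything falls off the work surface, if the arm or the gripper's body presses on something with over 40 N, if the wrist force passes 120 N, or if a joint passes its speed limit or range.

### The arm

A 6-joint arm with a two-finger parallel gripper is mounted at the origin on the work surface. World frame = base frame: x ahead of the robot, y to its left, z up, the work surface at z = 0. Lengths are in m, angles in rad, forces in N, time in s.
With the tool pointing down it reaches from about 0.375 to 0.825 m from the base axis. Payload 5.5 kg.
Tool frame: the origin (TCP) lies at the very end of the fingers, on their centre line; the grasp point (between the pads) lies 19 mm behind it; y points along the fingers, z is the direction in which the jaws open and shut, and the axes are right-handed (so a half turn about y gives the same grasp; the last joint's range is limited). The gripper opens to 85 mm and grips with 20 to 120 N. Pads are 22 mm wide; open, the fingers measure 114 mm over their backs; the gripper's body (76 mm by 85 mm) begins 54 mm behind the grasp point. The pads swing forward as they close: fully open they stand 13 mm farther back than shut.
Start: joints at [-1.313, 0.314, -0.047, 1.21, 0, 1.571], TCP at [0.153, -0.58, 0.231] pointing down, gripper open.
Joint ranges: [-2.67, 2.67], [-0.69, 1.73], [-1.03, 1.25], [-2.08, 2.16], [-1.42, 1.45], [-3.14, 3.14]. Speed limits (rad/s): [2.39, 2.39, 3.01, 3.14, 3.14, 3.14].

### API

Orientations are given as a 3x3 rotation matrix whose columns are the frame's x, y, z axes.
In Python, from workcell import status, eyes, order gives the robot as it stands. The module is installed in compiled form; this text tells all that it offers.
- The arm moves only by the tool move_arm, never from a script. Its argument "moves" is a list of rows, each a list of 4 numbers: the shift along the tool's x, y, z in m, then the turn about the tool's y in rad. In form: [[dx, dy, dz, twist], ...]. A call has 1 to 20 rows; each row is the pose to reach, as a shift and turn from the pose commanded when the call began, along the tool's axes at that moment; what a row does not reach only later rows make up. A row lasts 1/8 s, in which the tool goes at most 62.5 mm and 10.7 degrees, less where a joint would pass 70% of its speed; a pose out of reach is approached as far as the arm can. A call with a gripper value outside its range is refused whole. "jaw" is the opening, from 0 (shut) to 1 (fully open), set as the call begins (left out, the last holds). The fingers move at their own pace and stop on an object; "newtons" is the grip in N (left out, the last holds). Time passes only in rows, so rows that repeat a pose let the fingers close. It gives the time, the measured TCP pose, the force and the opening at its end, in the units of the state.
- status.state(): the state, without advancing time (a new reading comes with each control period).
- eyes.read_camera(name): name is "side" or "top"; returns the picture (480x640x3 uint8, red, green, blue); there is no depth.
- eyes.camera_info(name): a dict with "fx", "fy", "cx", "cy" (pixels), "dist_coeffs" ([k1, k2, p1, p2, k3] as OpenCV has them; the pictures are not rectified), "R" (3x3) and "t" (3): a world point X has camera coordinates R X + t. Camera axes: x right, y down, z forward; pixel columns grow to the right and rows downward; lengths in m; the calibration is good to about 2 mm. A picture is of the moment at which its call begins. camera_info takes no time and is no camera call.
- order.sign_off(): hands the job in, once; it reports no verdict.
The state is a dict: "time_s": time; "joint_pos": joint angles; "joint_vel": joint speeds; "joint_efforts": joint torques, N m; "eef_pos": TCP position; "tcp_rot": TCP orientation; "force": force on the tool from outside, world axes, zero at the start; "wrist_torque": the same for the moment, N m; "grip_width": finger opening in m.
Only numpy, scipy, OpenCV 4.12 (cv2) and the standard library are available. Lean on these libraries where they do the work, as an engineer would, in place of code of your own. Each camera call takes 0.05 s, during which the arm holds its last target.

## Working session

There is one attempt and no reset: what is moved stays moved. The work goes in short steps, Python scripts to look and compute and a tool call to move; the robot and the scene stay as the last step left them, time stands still between calls to the robot, and variables do not carry over. Pictures are saved under pics/ and viewed, and the job is handed in when it is done.

Besides the shell and the picture viewer there is one more tool, called as name(argument=value, ...) on one line, values as JSON. move_arm: Moves the arm, as the interface text tells. Its arguments: {"type":"object","properties":{"moves":{"type":"array","items":{"type":"array","items":{"type":"number"}}},"jaw":{"type":"number"},"newtons":{"type":"number"}},"required":["moves"]}

```bash
mkdir -p pics
python3 - <<'E'
from workcell import status, eyes
import cv2,numpy as np
s=status.state()
for k in s: print(k,np.round(s[k],3).tolist())
for n in ("side","top"):
    im=eyes.read_camera(n); cv2.imwrite(f"pics/{n}0.png",im[:,:,::-1]); i=eyes.camera_info(n)
    print(n,{k:np.round(v,4).tolist() for k,v in i.items()})
E
```

```text
time_s 0.0
joint_pos [-1.313, 0.314, -0.048, 1.21, 0.0, 1.571]
joint_vel [-0.002, 0.0, -0.001, 0.001, -0.001, -0.0]
joint_efforts [-0.0, -53.96, 33.975, 0.019, 0.0, -0.0]
eef_pos [0.153, -0.58, 0.23]
tcp_rot [[-0.967, -0.0, 0.255], [-0.255, 0.002, -0.967], [-0.0, -1.0, -0.002]]
force [0.006, 0.409, 0.583]
wrist_torque [-0.036, 0.032, 0.025]
grip_width 0.085
side {'fx': 547.9386, 'fy': 547.9386, 'cx': 317.4523, 'cy': 236.3835, 'dist_coeffs': [-0.1045, 0.0, 0.0, 0.0, 0.0], 'R': [[-0.7369, -0.676, -0.0016], [-0.4813, 0.5263, -0.701], [0.4748, -0.5158, -0.7131]], 't': [0.4358, 0.3574, 1.3094]}
top {'fx': 443.3484, 'fy': 443.3484, 'cx': 326.0003, 'cy': 243.7307, 'dist_coeffs': [-0.0749, 0.0, 0.0, 0.0, 0.0], 'R': [[-0.0233, -0.9997, -0.0119], [-0.9893, 0.0247, -0.1438], [0.1441, 0.0085, -0.9895]], 't': [0.0033, 0.5754, 0.9234]}
```

View pics/side0.png

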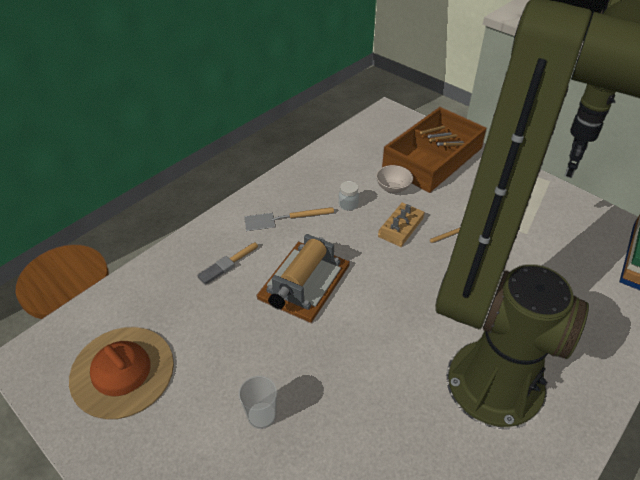

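View pics/top0.png

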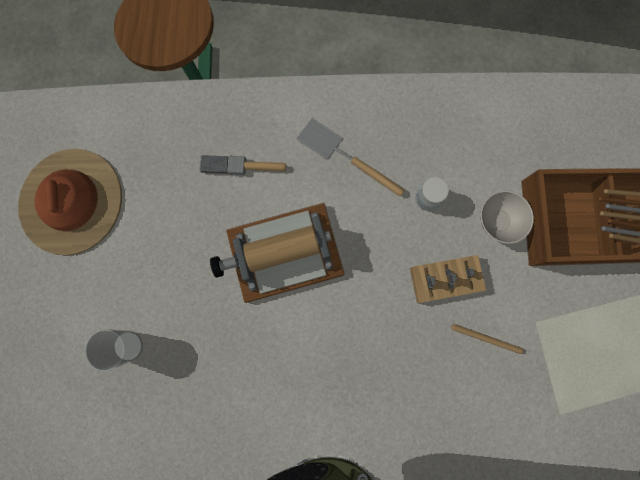

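The side view shows the roller at about (305,275) with its black knob at (277,300), and the rack at (402,223). In the top view the knob is at (217,266), the roller at (285,250) and the rack at (450,279). Zooming in on both.

Run:
```python
import cv2,numpy as np
def crop(f,x0,y0,x1,y1,s,o):
    im=cv2.imread(f)[y0:y1,x0:x1]; cv2.imwrite(o,cv2.resize(im,None,fx=s,fy=s,interpolation=cv2.INTER_CUBIC))
crop("pics/top0.png",200,190,350,310,5,"pics/tp.png")
crop("pics/top0.png",405,250,495,310,8,"pics/tr.png")
crop("pics/side0.png",370,195,435,250,10,"pics/sr.png")
crop("pics/side0.png",250,225,360,325,6,"pics/sp.png")
```

```text
(no output)
```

View pics/tp.png

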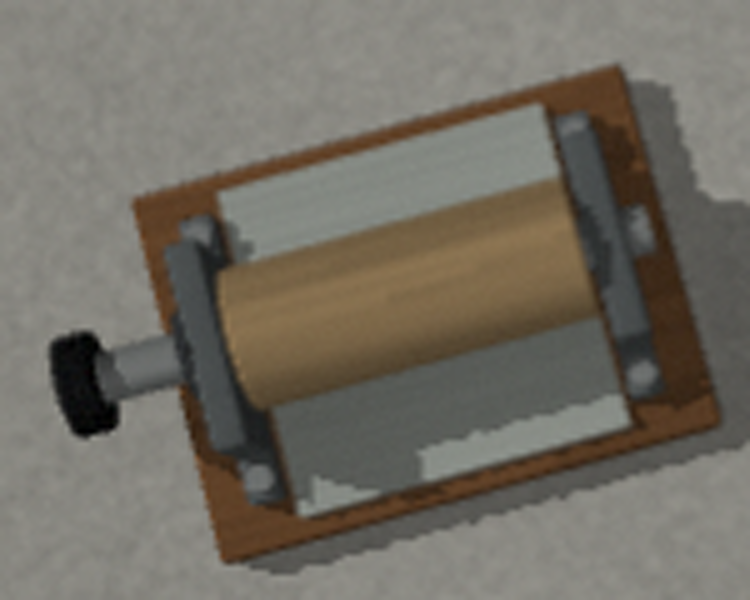

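View pics/tr.png

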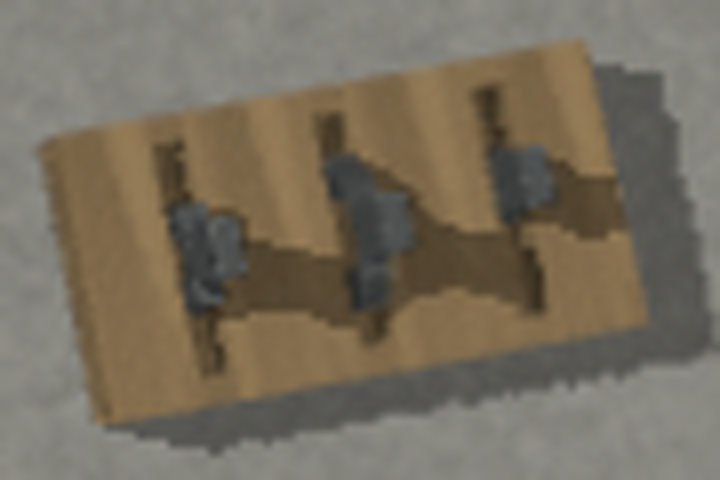

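View pics/sr.png

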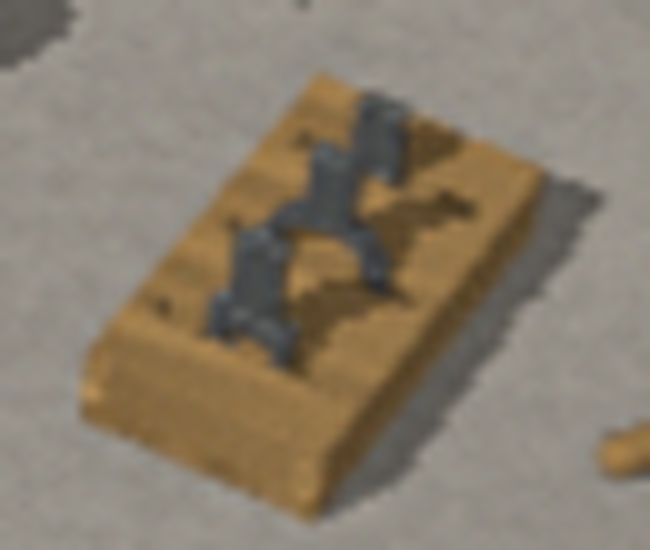

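View pics/sp.png

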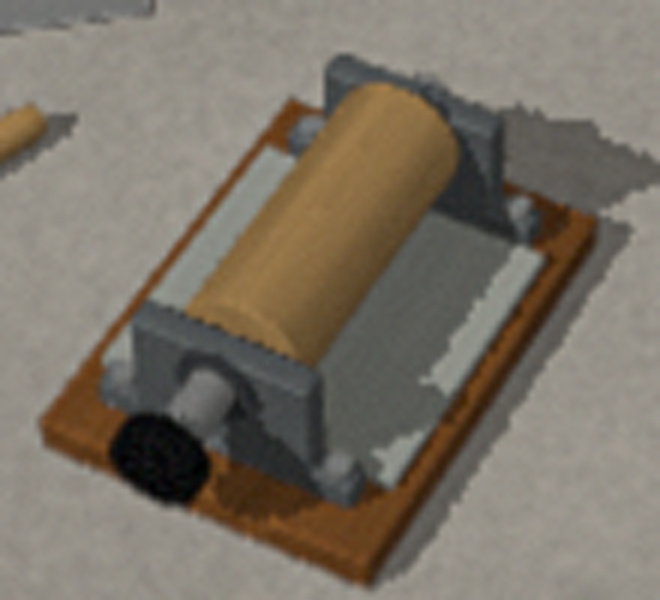

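The clip in the rack's left slot (top view, tab near (433,281)) has the flat crown and stepped jaws. The centre slot holds the arched large clip and the right slot the small one. Next I measure the rack, roller, knob and tab.

```bash
cat > h.py <<'E'
import cv2,numpy as np
from workcell import status, eyes
def cam(n):
    i=eyes.camera_info(n); K=np.array([[i['fx'],0,i['cx']],[0,i['fy'],i['cy']],[0,0,1]]); return K,np.array(i['dist_coeffs'],float),np.array(i['R']),np.array(i['t'])
def ray(n,px):
    K,d,R,t=cam(n); u=cv2.undistortPoints(np.array(px,float).reshape(-1,1,2),K,d).reshape(-1,2)
    D=np.c_[u,np.ones(len(u))]@R; return -R.T@t,D
def plane(n,px,z):
    C,D=ray(n,px); return C+D*((z-C[2])/D[:,2])[:,None]
def proj(n,X):
    K,d,R,t=cam(n); return cv2.projectPoints(np.array(X,float).reshape(-1,3),cv2.Rodrigues(R)[0],t,K,d)[0].reshape(-1,2)
def tri(pt,ps):
    out=[]
    for a,b in zip(pt,ps):
        C1,D1=ray("top",[a]);C2,D2=ray("side",[b]);d1=D1[0]/np.linalg.norm(D1);d2=D2[0]/np.linalg.norm(D2)
        s=np.linalg.lstsq(np.c_[d1,-d2],C2-C1,rcond=None)[0];p=C1+s[0]*d1;q=C2+s[1]*d2
        out.append(np.r_[(p+q)/2,np.linalg.norm(p-q)])
    return np.array(out)
E
python3 - <<'E'
from h import *
np.set_printoptions(precision=4,suppress=True)
def corners(f,box,lo,hi,k=5,eps=.02):
    im=cv2.imread(f);x0,y0,x1,y1=box
    hsv=cv2.cvtColor(im[y0:y1,x0:x1],cv2.COLOR_BGR2HSV)
    m=cv2.inRange(hsv,lo,hi);m=cv2.morphologyEx(m,cv2.MORPH_CLOSE,np.ones((k,k)))
    c=max(cv2.findContours(m,cv2.RETR_EXTERNAL,cv2.CHAIN_APPROX_NONE)[0],key=cv2.contourArea)
    h=cv2.convexHull(c);p=cv2.approxPolyDP(h,eps*cv2.arcLength(h,True),True).reshape(-1,2)+[x0,y0]
    return p
r=corners("pics/top0.png",(400,245,500,315),(8,70,40),(28,255,255),9); print("rack",r.tolist()); 
P=plane("top",r,.029);print(P); print([np.linalg.norm(P[i]-P[i-1]) for i in range(len(P))])
b=corners("pics/top0.png",(215,190,355,315),(5,90,40),(28,255,255),9); print("base",b.tolist())
P=plane("top",b,.022);print(P); print([np.linalg.norm(P[i]-P[i-1]) for i in range(len(P))])
k=corners("pics/top0.png",(205,250,228,282),(0,0,0),(180,255,45),1); print("knob",k.tolist())
# eyeballed subpixel
R=plane("top",[[410,268.1],[477.9,255.2],[485.6,290.2],[417.5,302.5]],.029);print(R,np.linalg.norm(R[1]-R[0]),np.linalg.norm(R[2]-R[1]))
B=plane("top",[[226.7,230],[323.6,203],[344,275],[245,302.3]],.022);print(B,B.mean(0),[np.linalg.norm(B[i]-B[i-1]) for i in range(4)])
print("tab top l,m,s");print(plane("top",[[433.5,280.3],[454.5,278],[472,271.8]],.072))
print("tab tri");print(tri([[433.5,280],[454.2,277],[472.1,271.5]],[[396.0,218.5],[403.3,210.0],[408.7,205.2]]))
E
```

```text
rack [[477, 255], [485, 290], [417, 302], [410, 268]]
[[ 0.5436 -0.3432  0.029 ]
 [ 0.4662 -0.3556  0.029 ]
 [ 0.4445 -0.2048  0.029 ]
 [ 0.5188 -0.1931  0.029 ]]
[np.float64(0.15213120769443528), np.float64(0.0783933200967081), np.float64(0.15237970385515792), np.float64(0.07520847958119588)]
base [[323, 203], [343, 274], [245, 302], [227, 230]]
[[ 0.671  -0.0059  0.022 ]
 [ 0.5099 -0.0463  0.022 ]
 [ 0.4535  0.1701  0.022 ]
 [ 0.6149  0.2111  0.022 ]]
[np.float64(0.22413023221633482), np.float64(0.1660582096348509), np.float64(0.22361767050957626), np.float64(0.16647575011431648)]
knob [[218, 257], [223, 272], [222, 275], [215, 276], [211, 267], [210, 259]]
[[ 0.5186 -0.1931  0.029 ]
 [ 0.5432 -0.3452  0.029 ]
 [ 0.4658 -0.3569  0.029 ]
 [ 0.4434 -0.2059  0.029 ]] 0.15405393118715038 0.0782668238702094
[[ 0.6149  0.2118  0.022 ]
 [ 0.671  -0.0072  0.022 ]
 [ 0.5077 -0.0484  0.022 ]
 [ 0.4529  0.1701  0.022 ]] [0.5616 0.0816 0.022 ] [np.float64(0.16729541619318325), np.float64(0.22608488995527465), np.float64(0.16840166576228144), np.float64(0.2252898244492362)]
tab top l,m,s
[[ 0.4882 -0.2333  0.072 ]
 [ 0.4918 -0.2778  0.072 ]
 [ 0.5037 -0.3157  0.072 ]]
tab tri
[[ 0.4894 -0.2322  0.0745  0.0019]
 [ 0.4945 -0.2755  0.0759  0.0022]
 [ 0.5055 -0.3201  0.0587  0.0003]]
```

Run:
```python
from h import *
np.set_printoptions(precision=4,suppress=True)
c=np.array([.5616,.0816,0]);a=.248
Rm=np.array([[np.cos(a),-np.sin(a),0],[np.sin(a),np.cos(a),0],[0,0,1]])
loc=lambda P:(P-c)@Rm
k=plane("side",[[276.7,301.3]],.075);print("knob face ctr",k,loc(k))
k=plane("top",[[209.8,259],[214.8,276.5]],.075);print("knob face edge top",k,loc(k))
print("tumbler",plane("side",[[262,423]],0),plane("top",[[100,352]],.0))
print("axle end top",loc(plane("top",[[331,235]],.075)))
# overlay predicted features
pts=[[0,y,.075] for y in (-.094,.094,.114)]+[[sx*.045,sy*y,.092] for sx in(-1,1) for sy in (-1,1) for y in(.078,.094)]+[[sx*.085,sy*.115,.022] for sx in(-1,1) for sy in (-1,1)]
W=np.array(pts)@Rm.T+c
for n,s,o in(("top",5,(200,190)),("side",6,(250,225))):
    im=cv2.imread(f"pics/{n}0.png")[o[1]:o[1]+(120 if s==5 else 100),o[0]:o[0]+(150 if s==5 else 110)]
    im=cv2.resize(im,None,fx=s,fy=s,interpolation=cv2.INTER_CUBIC)
    for p in proj(n,W): cv2.drawMarker(im,tuple(int(v) for v in ((p-o+.5)*s)),(0,255,0),cv2.MARKER_CROSS,9,1)
    cv2.imwrite(f"pics/ov_{n}.png",im)
```

```text
knob face ctr [[0.5302 0.2202 0.075 ]] [[0.0036 0.1421 0.075 ]]
knob face edge top [[0.544  0.2347 0.075 ]
 [0.5069 0.2236 0.075 ]] [[ 0.0205  0.1527  0.075 ]
 [-0.0182  0.1511  0.075 ]]
tumbler [[0.3482 0.4534 0.    ]] [[0.3467 0.5066 0.    ]]
axle end top [[ 0.0009 -0.107   0.075 ]]
```

View pics/ov_top.png

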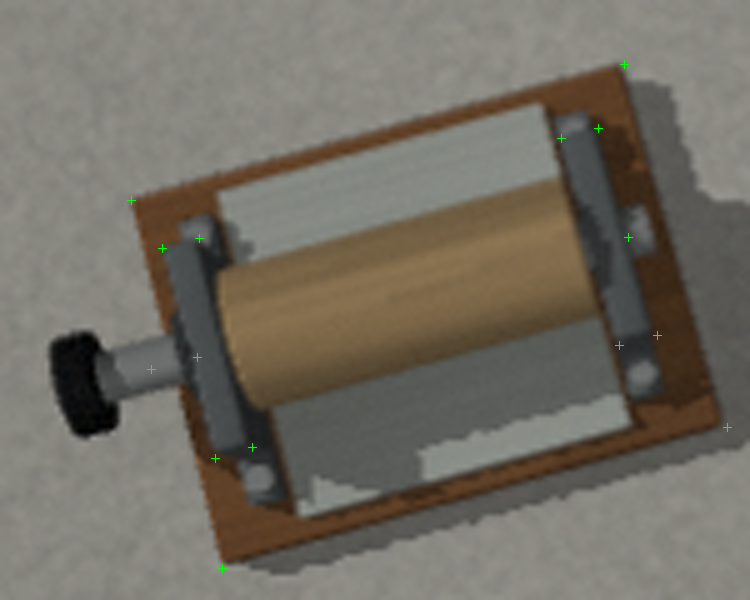

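View pics/ov_side.png

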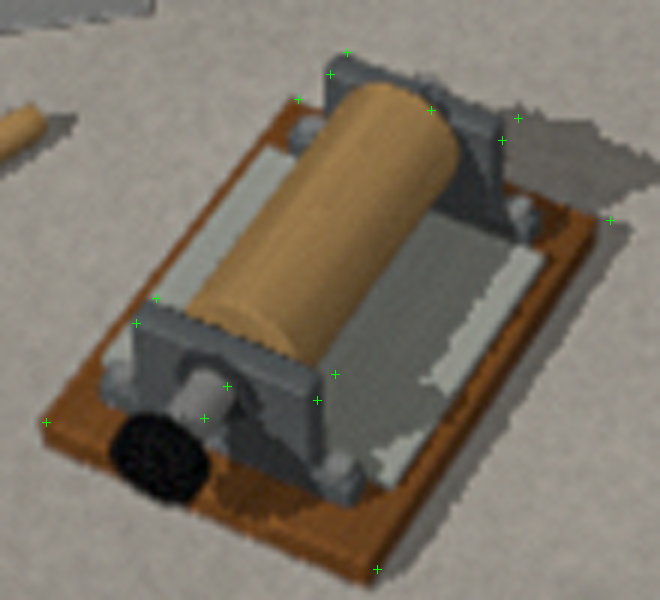

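The overlay fits the image to about 1–2 mm. The knob face is at local y≈0.145, so the axle is drawn about 31 mm. Moving with the fingers shut to beyond the knob, and stopping halfway to check the joints.

move_arm(moves=[[-0.384,0,-0.292,0],[-0.384,0,-0.292,0],[-0.384,0,-0.292,0],[-0.384,0,-0.292,0],[-0.384,0,-0.292,0],[-0.384,0,-0.292,0],[-0.384,0,-0.292,0],[-0.384,0,-0.292,0],[-0.384,0,-0.292,0]], jaw=0, newtons=40)

```text
time_s: 1.23
eef_pos: [0.4511, -0.1976, 0.2309]
tcp_rot: [[-0.966, -0.0, 0.26], [-0.26, 0.001, -0.966], [0.0, -1.0, -0.001]]
force: [-1.2, -1.3, -1.4]
grip_width: 0.0
```

Run:
```python
from h import *
s=status.state()
for k in s: print(k,np.round(s[k],4).tolist())
```

```text
time_s 1.225
joint_pos [-0.4131, 0.1123, -0.2998, 1.1592, 0.0005, 2.4657]
joint_vel [-0.06, -0.0074, -0.0118, 0.0079, -0.0258, -0.0303]
joint_efforts [1.774, -40.6722, 33.9844, -0.155, 0.2886, 0.2493]
eef_pos [0.4511, -0.1976, 0.2309]
tcp_rot [[-0.9657, -0.0003, 0.2597], [-0.2597, 0.0006, -0.9657], [0.0001, -1.0, -0.0007]]
force [-1.1898, -1.3347, -1.3835]
wrist_torque [-0.0106, -0.0027, 0.0132]
grip_width 0.0
```

move_arm(moves=[[-0.182,0,-0.434,-1.571],[-0.182,0,-0.434,-1.571],[-0.182,0,-0.434,-1.571],[-0.182,0,-0.434,-1.571],[-0.182,0,-0.434,-1.571],[-0.182,0,-0.434,-1.571],[-0.182,0,-0.434,-1.571],[-0.182,0,-0.434,-1.571],[-0.182,0,-0.434,-1.571],[-0.182,0,-0.434,-1.571]])

```text
time_s: 2.48
eef_pos: [0.5152, 0.2653, 0.2308]
tcp_rot: [[0.254, -0.001, 0.967], [-0.967, -0.001, 0.254], [0.001, -1.0, -0.001]]
force: [0.4, -0.9, -0.2]
grip_width: -0.0005
```

```bash
cat >> h.py <<'E'
PC=np.array([.5616,.0816,0]);PA=.248
PR=np.array([[np.cos(PA),-np.sin(PA),0],[np.sin(PA),np.cos(PA),0],[0,0,1]])
loc=lambda P:(np.asarray(P)-PC)@PR
def show():
    s=status.state();R=np.array(s['tcp_rot'])
    print("t",round(s['time_s'],2),"eef",np.round(s['eef_pos'],4),"loc",np.round(loc(s['eef_pos']),4),"xaxis",np.round(R[:,0],4),"z",np.round(R[:,2],4),"F",np.round(s['force'],2),"w",round(s['grip_width'],4),"j",np.round(s['joint_pos'],3))
    return s
E
python3 -c "
from h import *
s=show();im=eyes.read_camera('top');cv2.imwrite('pics/top1.png',im[:,:,::-1])"
```

```text
t 2.48 eef [0.5152 0.2653 0.2308] loc [1.000e-04 1.895e-01 2.308e-01] xaxis [ 2.539e-01 -9.672e-01  7.000e-04] z [ 0.9672  0.2539 -0.0011] F [ 0.38 -0.87 -0.23] w -0.0005 j [ 0.476  0.276 -0.099  1.197 -0.     1.79 ]
```

View pics/top1.png

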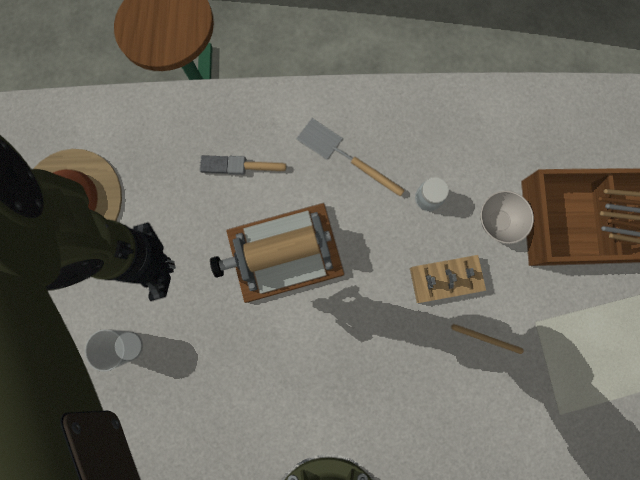

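The picture shows the fingertips near (170,265), clear of the knob at (217,266), and tool +x now points along the push. Lowering.

move_arm(moves=[[0,0.06,0,0],[0,0.12,0,0],[0,0.165,0,0],[0,0.167,0,0],[0.008,0.167,0,0],[0.016,0.167,0,0],[0.022,0.167,0,0],[0.025,0.167,0,0]])

```text
time_s: 3.52
eef_pos: [0.5223, 0.2417, 0.0653]
tcp_rot: [[0.254, 0.001, 0.967], [-0.967, 0.001, 0.254], [-0.0, -1.0, 0.002]]
force: [0.2, -1.1, -0.3]
grip_width: -0.0001
```

```bash
python3 -c "
from h import *
s=show()"
```

```text
t 3.52 eef [0.5223 0.2417 0.0653] loc [0.0012 0.1648 0.0653] xaxis [ 2.545e-01 -9.671e-01 -3.000e-04] z [0.9671 0.2545 0.0016] F [ 0.15 -1.11 -0.31] w -0.0001 j [ 0.433  0.385 -0.346  0.838  0.     1.747]
```

move_arm(moves=[[0.003,0,0,0],[0.006,0,0,0],[0.009,0,0,0],[0.012,0,0,0],[0.015,0,0,0],[0.018,0,0,0],[0.021,0,0,0],[0.024,0,0,0],[0.027,0,0,0],[0.03,0,0,0]])

```text
time_s: 4.78
eef_pos: [0.5289, 0.2144, 0.0648]
tcp_rot: [[0.256, -0.001, 0.967], [-0.967, 0.003, 0.256], [-0.003, -1.0, 0.0]]
force: [-2.5, 4.5, 2.7]
grip_width: 0.0003
```

move_arm(moves=[[0.002,0,0,0],[0.004,0,0,0],[0.006,0,0,0],[0.008,0,0,0]])

```text
time_s: 5.28
eef_pos: [0.5309, 0.2066, 0.0648]
tcp_rot: [[0.256, -0.001, 0.967], [-0.967, 0.003, 0.256], [-0.003, -1.0, 0.0]]
force: [-1.8, 4.3, 3.2]
grip_width: 0.0002
```

move_arm(moves=[[0.001,0,0,0],[0.002,0,0,0]])

```text
time_s: 5.52
eef_pos: [0.5313, 0.2049, 0.0647]
tcp_rot: [[0.256, -0.001, 0.967], [-0.967, 0.003, 0.256], [-0.003, -1.0, 0.0]]
force: [-2.9, 7.5, 3.3]
grip_width: 0.0002
```

move_arm(moves=[[0.001,0,0,0],[0.002,0,0,0]])

```text
time_s: 5.78
eef_pos: [0.5314, 0.2049, 0.0648]
tcp_rot: [[0.257, -0.002, 0.966], [-0.966, 0.007, 0.257], [-0.008, -1.0, 0.0]]
force: [-5.7, 13.4, 3.8]
grip_width: 0.0002
```

```bash
python3 -c "
from h import *
s=show()"
```

```text
t 5.78 eef [0.5314 0.2049 0.0648] loc [0.001  0.127  0.0648] xaxis [ 0.2572 -0.9663 -0.0076] z [9.664e-01 2.572e-01 1.000e-04] F [-5.7  13.4   3.84] w 0.0002 j [ 0.364  0.376 -0.36   0.833  0.008  1.674]
```

The force rises with no further motion, at local y=0.127 where 0.125 was expected, so this is the stop. One more small nudge to confirm, then back off and up.

move_arm(moves=[[0.001,0,0,0],[0.001,0,0,0]])

```text
time_s: 6.02
eef_pos: [0.5314, 0.2049, 0.0648]
tcp_rot: [[0.258, -0.002, 0.966], [-0.966, 0.009, 0.258], [-0.009, -1.0, 0.0]]
force: [-5.6, 14.3, 3.7]
grip_width: 0.0
```

move_arm(moves=[[-0.015,0,0,0],[-0.03,0,0,0],[-0.03,-0.06,0,0],[-0.03,-0.12,0,0],[-0.03,-0.165,0,0],[-0.03,-0.165,0,0]])

```text
time_s: 6.78
eef_pos: [0.5272, 0.2308, 0.2336]
tcp_rot: [[0.255, 0.007, 0.967], [-0.967, 0.002, 0.255], [-0.0, -1.0, 0.007]]
force: [0.1, 1.0, 0.5]
grip_width: 0.0003
```

```bash
python3 -c "
from h import *
s=show()
for n,o,sc,w in(('top',(205,190),5,(150,120)),('side',(250,225),6,(110,100))):
    im=eyes.read_camera(n)[:,:,::-1];cv2.imwrite(f'pics/{n}2.png',im)
    cv2.imwrite(f'pics/{n}2c.png',cv2.resize(im[o[1]:o[1]+w[1],o[0]:o[0]+w[0]],None,fx=sc,fy=sc,interpolation=cv2.INTER_CUBIC))"
```

```text
t 6.78 eef [0.5272 0.2308 0.2336] loc [0.0033 0.153  0.2336] xaxis [ 2.555e-01 -9.668e-01 -5.000e-04] z [0.9668 0.2554 0.0075] F [0.14 0.96 0.46] w 0.0003 j [ 4.130e-01  2.600e-01 -1.140e-01  1.190e+00 -1.000e-03  1.725e+00]
```

View pics/top2c.png

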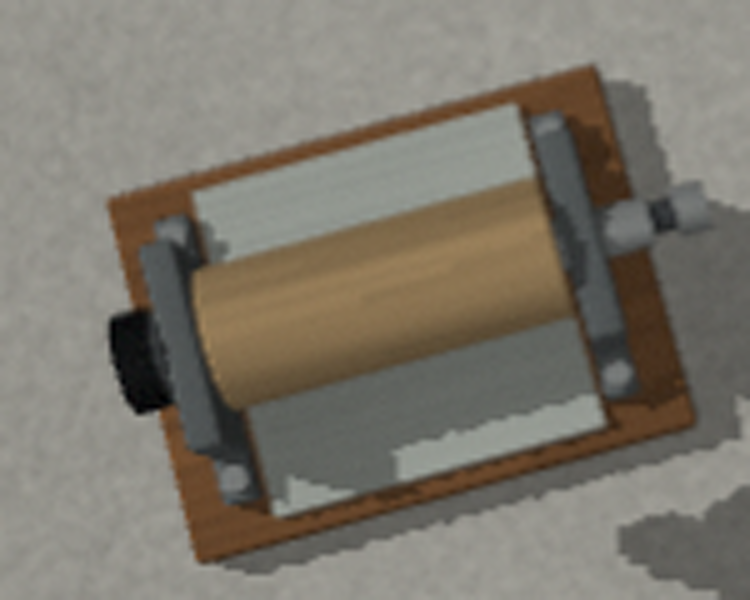

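View pics/side2c.png

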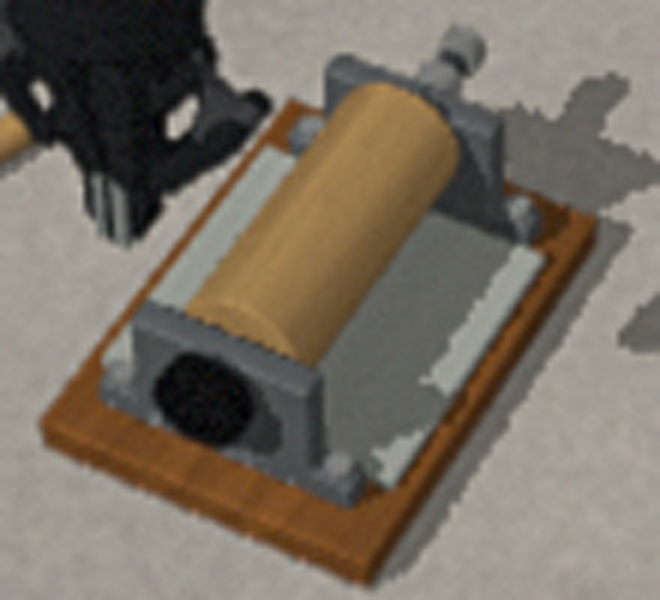

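The groove shows as a dark neck at about zoomed (663,214) in the top crop, which is full-image pixel (337,232). The knob is now against the cheek. Measuring the groove.

Run:
```python
from h import *
np.set_printoptions(precision=4,suppress=True)
f=lambda L:[[205+(a+.5)/5-.5,190+(b+.5)/5-.5] for a,b in L]
for z in(.075,.08): 
    for nm,L in(("groove mid",[(663,214)]),("edges",[(650,217),(678,210)]),("tip",[(712,203)]),("cheek outer top z.092? ",[(603,225)]),("tip piece mid",[(695,207)]),("inner piece mid",[(628,223)])):
        P=plane("top",f(L),z);print(z,nm,P,loc(P))
g=lambda L:[[250+(a+.5)/6-.5,225+(b+.5)/6-.5] for a,b in L]
print("side groove",loc(plane("side",g([(450,72)]),.075)),"tip",loc(plane("side",g([(463,48)]),.075)))
print("tri",loc(tri(f([(663,214),(697,206)]),g([(449,72),(461,50)]))[:,:3]))
print("knob face",loc(plane("side",g([(205,398)]),.075)))
# gray profile along axis in top
im=cv2.cvtColor(cv2.imread("pics/top2.png"),cv2.COLOR_BGR2GRAY)
ys=np.arange(-.095,-.150,-.002);W=np.c_[np.zeros_like(ys)-.0,ys,np.full_like(ys,.078)]@PR.T+PC
p=proj("top",W).astype(np.float32);v=cv2.remap(im,p[None,:,0],p[None,:,1],cv2.INTER_LINEAR)[0]
print([(round(-y-.094,3),int(a)) for y,a in zip(ys,v)])
```

```text
0.075 groove mid [[ 0.594  -0.0351  0.075 ]] [[ 0.0027 -0.1211  0.075 ]]
0.075 edges [[ 0.5928 -0.0296  0.075 ]
 [ 0.5955 -0.0415  0.075 ]] [[ 0.003  -0.1154  0.075 ]
 [ 0.0027 -0.1276  0.075 ]]
0.075 tip [[ 0.5981 -0.0559  0.075 ]] [[ 0.0017 -0.1422  0.075 ]]
0.075 cheek outer top z.092?  [[ 0.5899 -0.0097  0.075 ]] [[ 0.005  -0.0954  0.075 ]]
0.075 tip piece mid [[ 0.5966 -0.0487  0.075 ]] [[ 0.002  -0.1349  0.075 ]]
0.075 inner piece mid [[ 0.5905 -0.0202  0.075 ]] [[ 0.003  -0.1058  0.075 ]]
0.08 groove mid [[ 0.5931 -0.035   0.08  ]] [[ 0.0019 -0.1208  0.08  ]]
0.08 edges [[ 0.592  -0.0295  0.08  ]
 [ 0.5946 -0.0413  0.08  ]] [[ 0.0022 -0.1152  0.08  ]
 [ 0.0019 -0.1273  0.08  ]]
0.08 tip [[ 0.5973 -0.0557  0.08  ]] [[ 0.0009 -0.1418  0.08  ]]
0.08 cheek outer top z.092?  [[ 0.5891 -0.0097  0.08  ]] [[ 0.0042 -0.0953  0.08  ]]
0.08 tip piece mid [[ 0.5957 -0.0485  0.08  ]] [[ 0.0012 -0.1345  0.08  ]]
0.08 inner piece mid [[ 0.5896 -0.0202  0.08  ]] [[ 0.0022 -0.1056  0.08  ]]
side groove [[ 0.0039 -0.1203  0.075 ]] tip [[ 0.006  -0.1374  0.075 ]]
tri [[ 0.0037 -0.1208  0.0744]
 [ 0.0038 -0.1351  0.0762]]
knob face [[0.0051 0.1044 0.075 ]]
[(np.float64(0.001), 85), (np.float64(0.003), 106), (np.float64(0.005), 118), (np.float64(0.007), 119), (np.float64(0.009), 118), (np.float64(0.011), 118), (np.float64(0.013), 118), (np.float64(0.015), 119), (np.float64(0.017), 118), (np.float64(0.019), 112), (np.float64(0.021), 86), (np.float64(0.023), 47), (np.float64(0.025), 44), (np.float64(0.027), 50), (np.float64(0.029), 52), (np.float64(0.031), 64), (np.float64(0.033), 95), (np.float64(0.035), 112), (np.float64(0.037), 113), (np.float64(0.039), 114), (np.float64(0.041), 112), (np.float64(0.043), 112), (np.float64(0.045), 104), (np.float64(0.047), 98), (np.float64(0.049), 102), (np.float64(0.051), 117), (np.float64(0.053), 140), (np.float64(0.055), 151)]
```

Groove centre is at about world (0.594,-0.035), 27 mm outside the cheek. That agrees across both views, and a knob-to-cheek gap of 20 mm matches the axle being home. Going above the clip.

move_arm(moves=[[0.438,0,-0.156,1.667],[0.438,0,-0.156,1.667],[0.438,0,-0.156,1.667],[0.438,0,-0.156,1.667],[0.438,0,-0.156,1.667],[0.438,0,-0.156,1.667],[0.438,0,-0.156,1.667],[0.438,0,-0.156,1.667],[0.438,0.06,-0.156,1.667],[0.438,0.1,-0.156,1.667],[0.438,0.1,-0.156,1.667],[0.438,0.1,-0.156,1.667]], jaw=0.3)

```text
time_s: 8.38
eef_pos: [0.4859, -0.2338, 0.1297]
tcp_rot: [[-0.987, -0.0, 0.161], [-0.161, 0.0, -0.987], [0.0, -1.0, -0.0]]
force: [0.8, 0.1, 0.0]
grip_width: 0.0253
```

```bash
python3 -c "
from h import *
s=show()
for n,o,sc,w in(('top',(405,230),7,(105,85)),('side',(360,150),7,(110,85))):
    im=eyes.read_camera(n)[:,:,::-1];cv2.imwrite(f'pics/{n}3.png',im)
    cv2.imwrite(f'pics/{n}3c.png',cv2.resize(im[o[1]:o[1]+w[1],o[0]:o[0]+w[0]],None,fx=sc,fy=sc,interpolation=cv2.INTER_CUBIC))
e=np.array(s['eef_pos']);print(proj('top',[e])-(405,230),proj('side',[e])-(360,150))"
```

```text
t 8.38 eef [ 0.4859 -0.2338  0.1297] loc [-0.1508 -0.2872  0.1297] xaxis [-9.869e-01 -1.614e-01  4.000e-04] z [ 1.614e-01 -9.869e-01 -1.000e-04] F [0.76 0.1  0.  ] w 0.0253 j [-0.448  0.264 -0.354  0.953 -0.     2.531]
[[35.48937146 49.60076402]] [[39.53271219 54.86657583]]
```

View pics/top3c.png

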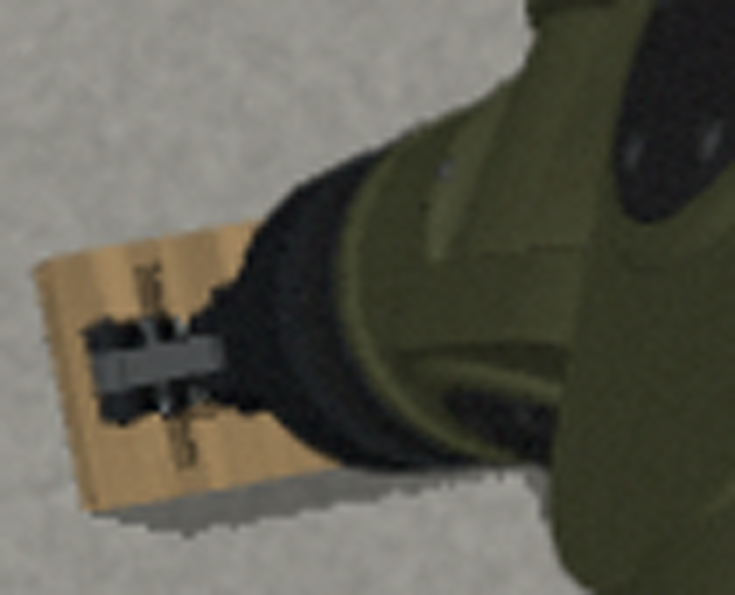

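View pics/side3c.png

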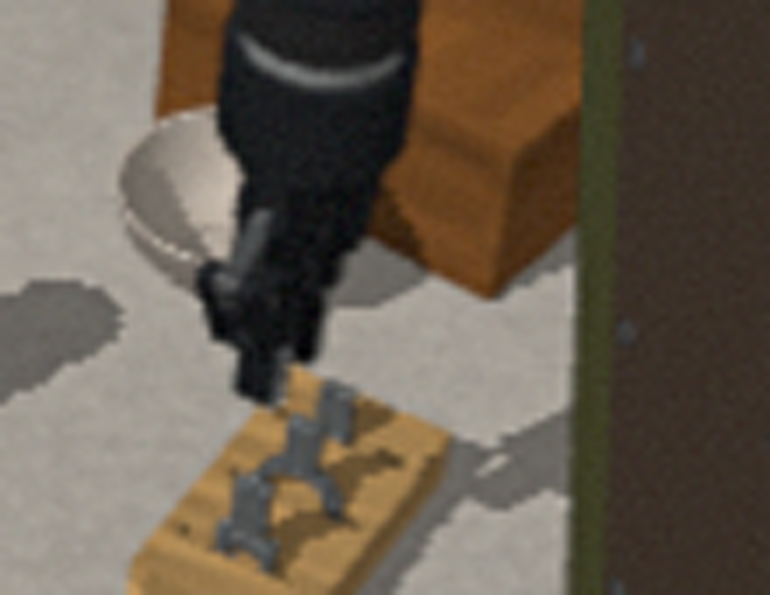

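Run:
```python
from h import *
# tab top: zoom7 side crop; top centre approx
for p in [(252,480),(256,484),(250,478)]:
    print(plane("side",[[360+(p[0]+.5)/7-.5,150+(p[1]+.5)/7-.5]],.072))
T=np.array([.4882,-.2333,.072])
print((proj("side",[T,[.4885,-.2325,.072],[.4885,-.2325,.042]])-(360,150)+.5)*7)
```

```text
[[ 0.49334212 -0.23427973  0.072     ]]
[[ 0.49062608 -0.23345674  0.072     ]]
[[ 0.49470224 -0.2346919   0.072     ]]
[[260.90197314 487.37984677]
 [259.19236537 488.01534309]
 [252.11537349 538.91665971]]
```

move_arm(moves=[[-0.004,0.02,0,0],[-0.004,0.04,0,0],[-0.004,0.06,0,0],[-0.004,0.075,0,0],[-0.004,0.08,0,0],[-0.004,0.08,0,0]])

```text
time_s: 9.22
eef_pos: [0.49, -0.2333, 0.0497]
tcp_rot: [[-0.987, 0.0, 0.161], [-0.161, -0.0, -0.987], [-0.0, -1.0, 0.0]]
force: [0.3, -0.5, -0.0]
grip_width: 0.0252
```

move_arm(moves=[[0,0,0,0],[0,0,0,0],[0,0,0,0],[0,0,0,0],[0,0,0,0]], jaw=0, newtons=60)

```text
time_s: 9.85
eef_pos: [0.4902, -0.2327, 0.05]
tcp_rot: [[-0.987, 0.001, 0.161], [-0.161, 0.001, -0.987], [-0.001, -1.0, -0.001]]
force: [-0.9, 3.1, 6.1]
grip_width: 0.0062
```

move_arm(moves=[[0,0,0,0],[0,-0.01,0,0],[0,-0.02,0,0],[0,-0.04,0,0],[0,-0.07,0,0],[0,-0.1,0,0],[0,-0.1,0,0]])

```text
time_s: 10.72
eef_pos: [0.4919, -0.2349, 0.1526]
tcp_rot: [[-0.987, 0.005, 0.161], [-0.161, -0.004, -0.987], [-0.005, -1.0, 0.005]]
force: [1.0, -0.3, -0.9]
grip_width: 0.0065
```

```bash
python3 -c "
from h import *
s=show()
for n,o,sc,w in(('top',(405,230),7,(105,85)),('side',(360,150),7,(110,85))):
    im=eyes.read_camera(n)[:,:,::-1];cv2.imwrite(f'pics/{n}4.png',im)
    cv2.imwrite(f'pics/{n}4c.png',cv2.resize(im[o[1]:o[1]+w[1],o[0]:o[0]+w[0]],None,fx=sc,fy=sc,interpolation=cv2.INTER_CUBIC))
e=np.array(s['eef_pos']);print((proj('side',[e,e-[0,0,.022]])-(360,150)+.5)*7)"
```

```text
t 10.72 eef [ 0.4919 -0.2349  0.1526] loc [-0.1453 -0.2897  0.1526] xaxis [-0.987  -0.1608 -0.0046] z [ 0.1608 -0.987   0.0046] F [ 0.98 -0.3  -0.92] w 0.0065 j [-4.450e-01  2.510e-01 -3.150e-01  9.980e-01 -1.000e-03  2.535e+00]
[[275.87439474 337.71650007]
 [270.37373061 377.92125713]]
```

View pics/side4c.png

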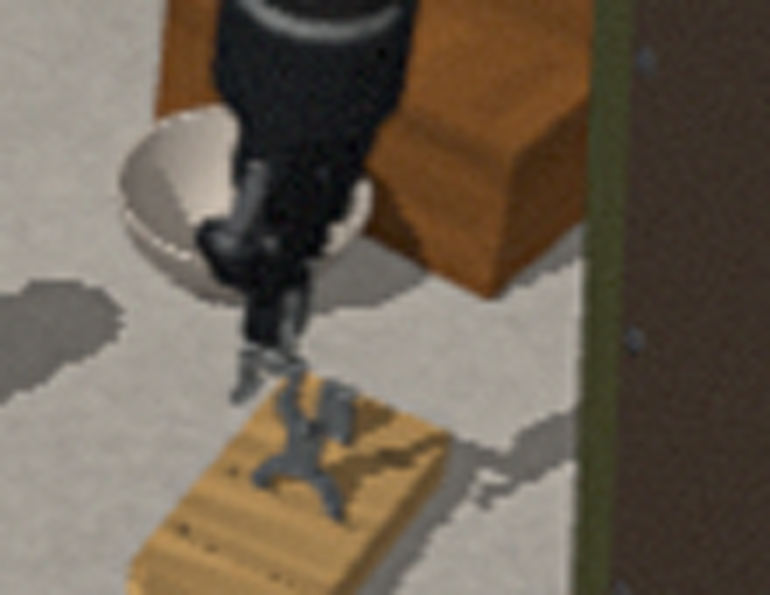

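The side view shows the clip lifted, with its jaws at zoomed (240–300, 350–420). The left slot is empty and the other clips are undisturbed. Moving over the groove.

move_arm(moves=[[-0.033,0,-0.045,-0.087],[-0.066,0,-0.09,-0.087],[-0.1,0,-0.136,-0.087],[-0.125,0,-0.17,-0.087],[-0.133,0,-0.181,-0.087],[-0.133,0,-0.181,-0.087],[-0.133,0,-0.181,-0.087]])

```text
time_s: 11.7
eef_pos: [0.591, -0.0344, 0.1488]
tcp_rot: [[-0.97, -0.001, 0.245], [-0.245, -0.001, -0.97], [0.001, -1.0, 0.0]]
force: [0.3, -1.0, -0.4]
grip_width: 0.0063
```

```bash
python3 -c "
from h import *
s=show()
for n,o,sc,w in(('top',(290,180),8,(90,70)),('side',(290,190),8,(90,70))):
    im=eyes.read_camera(n)[:,:,::-1];cv2.imwrite(f'pics/{n}5.png',im)
    cv2.imwrite(f'pics/{n}5c.png',cv2.resize(im[o[1]:o[1]+w[1],o[0]:o[0]+w[0]],None,fx=sc,fy=sc,interpolation=cv2.INTER_CUBIC))
e=np.array(s['eef_pos']);print((proj('side',[e,e-[0,0,.022]])-(290,190)+.5)*8,(proj('top',[e,e-[0,0,.022]])-(290,180)+.5)*8)"
```

```text
t 11.7 eef [ 0.591  -0.0344  0.1488] loc [ 0.     -0.1197  0.1488] xaxis [-0.9695 -0.245   0.0013] z [ 2.450e-01 -9.695e-01  3.000e-04] F [ 0.27 -1.02 -0.44] w 0.0063 j [-5.800e-02  3.440e-01 -1.980e-01  1.031e+00 -1.000e-03  2.836e+00]
[[291.69004675 230.68276485]
 [291.09309569 276.71827669]] [[383.15803681 383.96205042]
 [381.96641033 399.8728506 ]]
```

View pics/side5c.png

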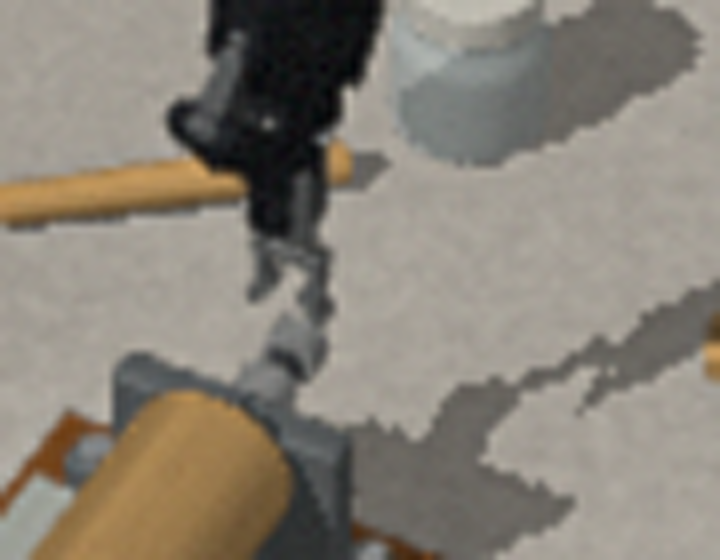

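View pics/top5c.png

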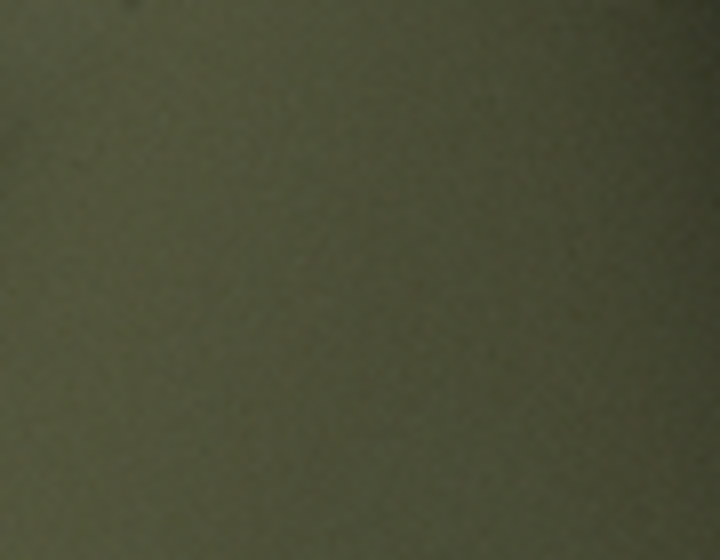

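Run:
```python
from h import *
s=status.state();e=np.array(s['eef_pos']);R=np.array(s['tcp_rot']);z=lambda p:(proj('side',p)-(290,190)+.5)*8
eye=e-[0,0,.022]
print("jaw tips pred",z([eye+R[:,0]*a-[0,0,.017] for a in(-.016,.016)]), "mid",z([eye-[0,0,.017]]))
print("axis pt under tcp",z([[e[0],e[1],.075]]), "groove est",z([[.594,-.035,.075]]))
print("sens mm: ax x,y",(z([[.595,-.035,.075]])-z([[.594,-.035,.075]])),(z([[.594,-.034,.075]])-z([[.594,-.035,.075]])))
im=cv2.imread("pics/side5.png")[215:250,310:340];cv2.imwrite("pics/s5z.png",cv2.resize(im,None,fx=20,fy=17,interpolation=cv2.INTER_CUBIC))
```

```text
jaw tips pred [[250.02460218 295.12751216]
 [331.17935888 325.64002137]] mid [[290.46136227 310.32997831]]
axis pt under tcp [[289.54441707 380.92434335]] groove est [[284.49510258 376.49257091]]
sens mm: ax x,y [[-2.09370795 -1.35576783]] [[-1.88477744  1.48349426]]
```

View pics/s5z.png

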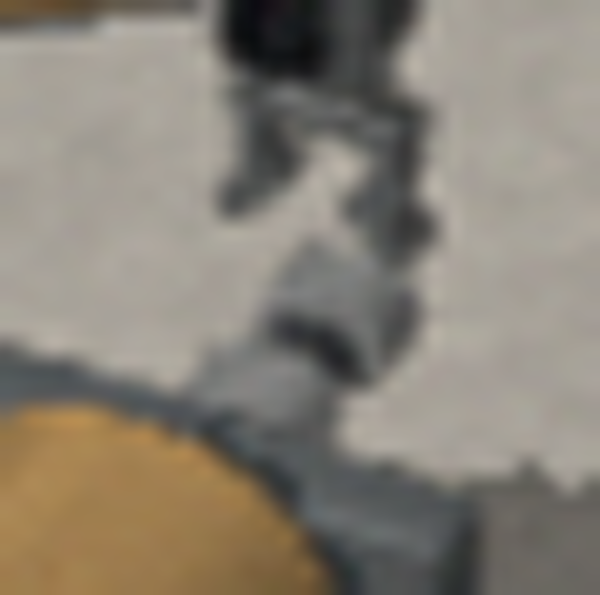

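The jaws at zoomed mid (289,308) are within 1 mm of prediction, and the dark neck at (286,360) matches the groove estimate. Correcting by -3 mm in x and +1 mm in z, then lowering.

move_arm(moves=[[-0.003,0.01,0.001,0],[-0.003,0.02,0.001,0],[-0.003,0.027,0.001,0],[-0.003,0.029,0.001,0],[-0.003,0.029,0.001,0]])

```text
time_s: 12.42
eef_pos: [0.5949, -0.0334, 0.1201]
tcp_rot: [[-0.969, -0.0, 0.246], [-0.246, 0.0, -0.969], [0.0, -1.0, -0.0]]
force: [0.1, -0.1, -1.1]
grip_width: 0.0065
```

move_arm(moves=[[0,0.0015,0,0],[0,0.003,0,0],[0,0.003,0,0]])

```text
time_s: 12.8
eef_pos: [0.595, -0.0334, 0.1173]
tcp_rot: [[-0.969, 0.0, 0.246], [-0.246, -0.0, -0.969], [-0.0, -1.0, 0.0]]
force: [-0.4, 0.3, -0.5]
grip_width: 0.0067
```

move_arm(moves=[[0,0.0015,0,0],[0,0.003,0,0],[0,0.003,0,0]])

```text
time_s: 13.18
eef_pos: [0.5948, -0.0334, 0.1141]
tcp_rot: [[-0.969, -0.0, 0.246], [-0.246, 0.0, -0.969], [0.0, -1.0, -0.0]]
force: [0.3, -0.7, -0.4]
grip_width: 0.0066
```

move_arm(moves=[[0.001,0.0,0.001,0],[0.001,0.001,0.001,0],[0.001,0.002,0.001,0],[0.001,0.002,0.001,0]])

```text
time_s: 13.68
eef_pos: [0.5946, -0.0346, 0.1124]
tcp_rot: [[-0.969, 0.001, 0.246], [-0.246, 0.0, -0.969], [-0.001, -1.0, 0.0]]
force: [0.8, 1.3, -0.3]
grip_width: 0.0064
```

move_arm(moves=[[0,0.001,0,0],[0,0.002,0,0],[0,0.002,0,0]])

```text
time_s: 14.05
eef_pos: [0.5951, -0.0346, 0.1111]
tcp_rot: [[-0.969, 0.002, 0.246], [-0.246, 0.0, -0.969], [-0.002, -1.0, 0.0]]
force: [1.9, 0.4, 5.6]
grip_width: 0.0066
```

Contact at TCP z=0.111, about where over-the-groove resting is expected (0.110; over the full 22 mm part it would be 0.117). Pressing on gradually.

move_arm(moves=[[0,0.001,0,0],[0,0.001,0,0]])

```text
time_s: 14.3
eef_pos: [0.5953, -0.0347, 0.1106]
tcp_rot: [[-0.969, 0.002, 0.246], [-0.246, -0.0, -0.969], [-0.002, -1.0, 0.001]]
force: [1.1, 0.7, 8.3]
grip_width: 0.0065
```

move_arm(moves=[[0,0.001,0,0],[0,0.001,0,0]])

```text
time_s: 14.55
eef_pos: [0.5954, -0.0348, 0.1098]
tcp_rot: [[-0.969, 0.003, 0.246], [-0.246, -0.0, -0.969], [-0.002, -1.0, 0.001]]
force: [-0.0, 0.8, 8.9]
grip_width: 0.0066
```

move_arm(moves=[[0,0.001,0,0],[0,0.0015,0,0],[0,0.0015,0,0]])

```text
time_s: 14.92
eef_pos: [0.5955, -0.0349, 0.1085]
tcp_rot: [[-0.969, 0.003, 0.246], [-0.246, -0.001, -0.969], [-0.003, -1.0, 0.001]]
force: [-0.2, -0.6, 10.6]
grip_width: 0.0068
```

move_arm(moves=[[0,0.001,0,0],[0,0.0015,0,0],[0,0.0015,0,0]])

```text
time_s: 15.3
eef_pos: [0.5953, -0.0349, 0.1065]
tcp_rot: [[-0.969, 0.002, 0.246], [-0.246, -0.001, -0.969], [-0.002, -1.0, 0.001]]
force: [1.5, 0.2, 6.8]
grip_width: 0.0069
```

move_arm(moves=[[0,0.001,0,0],[0,0.0015,0,0],[0,0.0015,0,0]])

```text
time_s: 15.68
eef_pos: [0.5948, -0.0348, 0.1041]
tcp_rot: [[-0.969, 0.001, 0.246], [-0.246, -0.0, -0.969], [-0.001, -1.0, 0.001]]
force: [2.4, 0.5, 3.0]
grip_width: 0.0065
```

It is giving way. Following down until the crown seats.

move_arm(moves=[[0,0.0015,0,0],[0,0.003,0,0],[0,0.003,0,0]])

```text
time_s: 16.05
eef_pos: [0.5939, -0.0345, 0.0999]
tcp_rot: [[-0.969, -0.001, 0.246], [-0.246, 0.0, -0.969], [0.001, -1.0, -0.001]]
force: [3.7, 0.2, -4.6]
grip_width: 0.0069
```

move_arm(moves=[[0,0.0015,0,0],[0,0.003,0,0],[0,0.003,0,0]])

```text
time_s: 16.42
eef_pos: [0.5943, -0.0345, 0.098]
tcp_rot: [[-0.969, 0.0, 0.246], [-0.246, 0.0, -0.969], [-0.0, -1.0, -0.0]]
force: [3.1, 1.5, 0.2]
grip_width: 0.0065
```

move_arm(moves=[[0,0.001,0,0],[0,0.0015,0,0],[0,0.0015,0,0]])

```text
time_s: 16.8
eef_pos: [0.5945, -0.0345, 0.0977]
tcp_rot: [[-0.969, 0.001, 0.246], [-0.246, 0.0, -0.969], [-0.001, -1.0, 0.0]]
force: [-0.3, 1.3, 9.8]
grip_width: 0.0067
```

Solid stop at z=0.0977, against about 0.097 predicted for fully seated. One small extra press, then ease off, open slightly and rise.

move_arm(moves=[[0,0.001,0,0],[0,0.001,0,0]])

```text
time_s: 17.05
eef_pos: [0.5946, -0.0345, 0.0975]
tcp_rot: [[-0.969, 0.002, 0.246], [-0.246, 0.0, -0.969], [-0.002, -1.0, 0.0]]
force: [-2.2, 2.9, 15.5]
grip_width: 0.0065
```

move_arm(moves=[[0,-0.0025,0,0],[0,-0.0025,0,0]])

```text
time_s: 17.3
eef_pos: [0.5941, -0.0346, 0.0979]
tcp_rot: [[-0.969, -0.0, 0.246], [-0.246, -0.0, -0.969], [0.0, -1.0, -0.0]]
force: [1.1, 0.9, 3.4]
grip_width: 0.0068
```

move_arm(moves=[[0,0,0,0],[0,0,0,0],[0,0,0,0],[0,-0.01,0,0],[0,-0.03,0,0],[0,-0.06,0,0],[0,-0.1,0,0],[0,-0.12,0,0],[0,-0.12,0,0]], jaw=0.25)

```text
time_s: 18.42
eef_pos: [0.5957, -0.0348, 0.2202]
tcp_rot: [[-0.969, 0.004, 0.246], [-0.246, -0.0, -0.969], [-0.004, -1.0, 0.001]]
force: [0.4, -0.7, -0.6]
grip_width: 0.021
```

```bash
python3 -c "
from h import *
s=show()
im=eyes.read_camera('side')[:,:,::-1];cv2.imwrite('pics/side6.png',im)
o=(290,190);cv2.imwrite('pics/side6c.png',cv2.resize(im[190:260,290:380],None,fx=8,fy=8,interpolation=cv2.INTER_CUBIC))"
```

```text
t 18.43 eef [ 0.5957 -0.0348  0.2202] loc [ 0.0045 -0.1212  0.2202] xaxis [-0.9692 -0.2462 -0.004 ] z [ 0.2462 -0.9692  0.0014] F [ 0.39 -0.67 -0.61] w 0.021 j [-0.058  0.308 -0.08   1.179 -0.     2.835]
```

View pics/side6c.png

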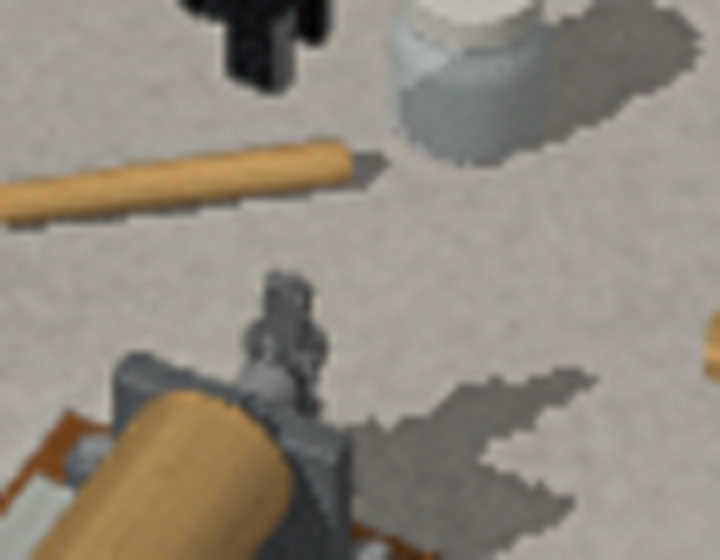

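The clip stands upright on the axle, tab top at about zoomed (288,277), and the gripper is clear. Moving aside for a last check from above.

move_arm(moves=[[0.02,-0.01,0.06,0],[0.04,-0.01,0.12,0],[0.06,-0.01,0.18,0],[0.08,-0.01,0.24,0],[0.1,-0.01,0.28,0],[0.1,-0.01,0.28,0],[0.1,-0.01,0.28,0]])

```text
time_s: 19.35
eef_pos: [0.5656, -0.3301, 0.2264]
tcp_rot: [[-0.969, -0.002, 0.246], [-0.246, 0.002, -0.969], [0.001, -1.0, -0.002]]
force: [0.5, 0.8, 0.0]
grip_width: 0.0215
```

```bash
python3 -c "
from h import *
s=show()
z=lambda n,p,o,sc:((proj(n,p)-o+.5)*sc).round()
for n,o,sc,w in(('top',(205,190),5,(150,120)),('side',(250,225),6,(110,100))):
    im=eyes.read_camera(n)[:,:,::-1];cv2.imwrite(f'pics/{n}7.png',im)
    cv2.imwrite(f'pics/{n}7c.png',cv2.resize(im[o[1]-(20 if n=='side' else 0):o[1]+w[1],o[0]:o[0]+w[0]],None,fx=sc,fy=sc,interpolation=cv2.INTER_CUBIC))
print('pred tab top seated: top',z('top',[[.594,-.0348,.12]],(205,190),5),'side',z('side',[[.594,-.0348,.12]],(250,205),6))"
```

```text
t 19.35 eef [ 0.5656 -0.3301  0.2264] loc [-0.0971 -0.4001  0.2264] xaxis [-0.9693 -0.2458  0.0014] z [ 0.2458 -0.9693 -0.0021] F [0.54 0.83 0.03] w 0.0215 j [-5.280e-01  4.230e-01  9.800e-02  1.248e+00  1.000e-03  2.365e+00]
pred tab top seated: top [[664. 195.]] side [[454. 125.]]
```

View pics/top7c.png

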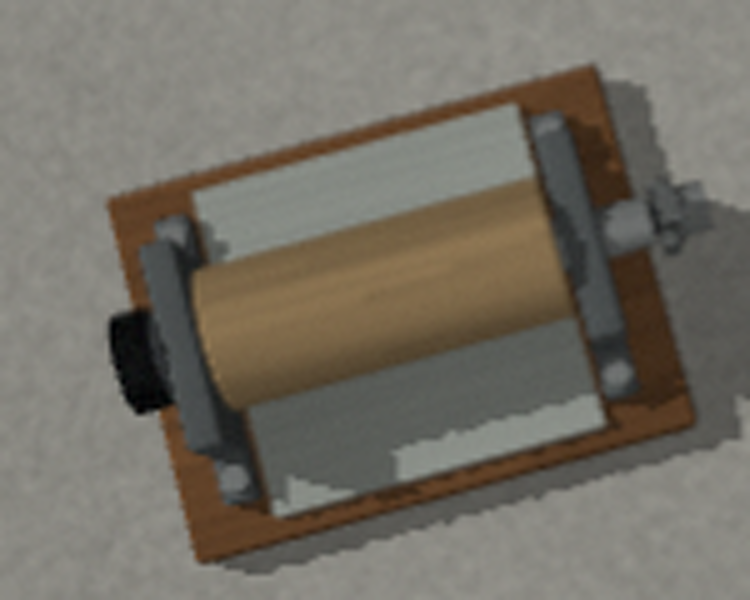

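View pics/side7c.png

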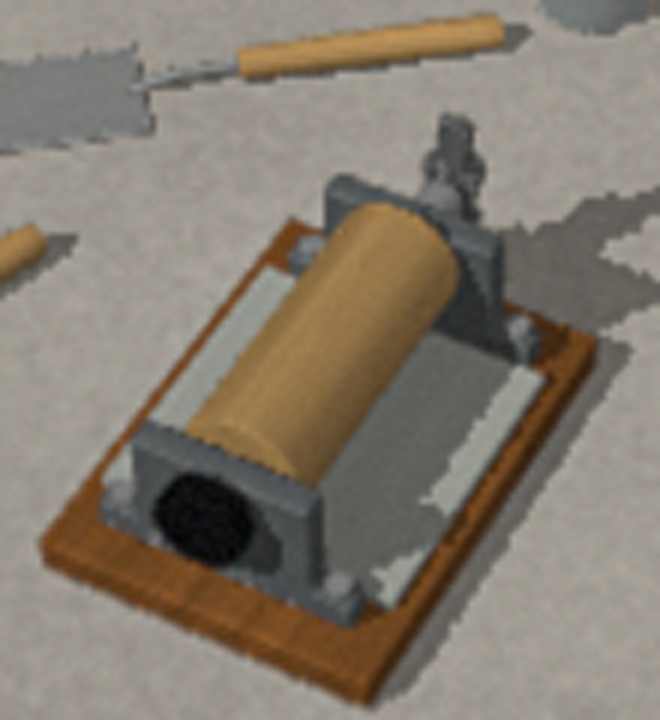

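Run:
```python
from h import *
im=cv2.imread("pics/top7.png")[215:250,320:355];cv2.imwrite("pics/t7z.png",cv2.resize(im,None,fx=16,fy=16,interpolation=cv2.INTER_CUBIC))
im=cv2.imread("pics/side7.png")[215:250,310:345];cv2.imwrite("pics/s7z.png",cv2.resize(im,None,fx=16,fy=16,interpolation=cv2.INTER_CUBIC))
for n,o in(("top",(320,215)),("side",(310,215))):
    for g in(.594,): print(n,((proj(n,[[g,-.0348,h] for h in(.075,.09,.12)])-o+.5)*16).round(0).tolist(), "if tab 3mm out",((proj(n,[[.5947,-.0377,.12]])-o+.5)*16).round(0).tolist())
```

```text
top [[281.0, 286.0], [283.0, 267.0], [286.0, 225.0]] if tab 3mm out [[309.0, 219.0]]
side [[248.0, 354.0], [249.0, 294.0], [250.0, 172.0]] if tab 3mm out [[259.0, 162.0]]
```

View pics/t7z.png

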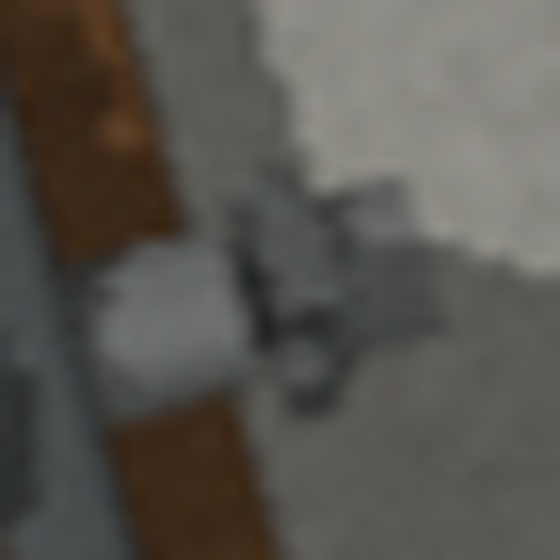

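View pics/s7z.png

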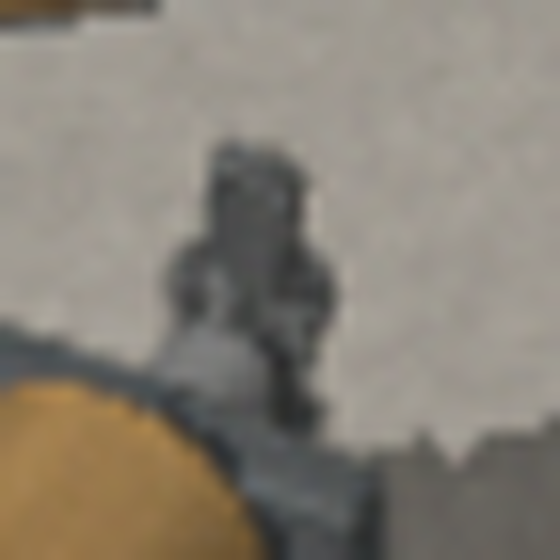

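In the close-up, tab top (300,245) and body (290,295) are both within about 1 px of the seated prediction, so the clip is square and down. The knob is still at the cheek. Handing in.

```bash
python3 -c "
from workcell import order
print(order.sign_off())"
```

```text
the job is handed in; nothing more can be done
None
```

I pushed the axle home, snapped the middle-sized clip into the groove, let go and handed the job in at about 19 s. Sign-off reports no verdict.

- **Axle:** The knob moved in with about 5 N. It came to a solid stop at about 15 N, and in the last picture the knob was still in by the cheek.
- **Clip:** I took the flat-crowned clip from the rack's left slot and lowered it over the groove, which I measured at about 27 mm outside the cheek.
    - **Snap:** It touched at 0.111 m tool height, where the groove position predicted 0.110 m. It gave way at about 11 N and stopped solid at 0.0975 m (predicted 0.097 m).
    - **Force:** The highest reading between moves was about 16 N, well under the 35 N limit.
- **Last pictures:** Seen from the side and from above, the clip stands upright and square in the groove. The other two clips had not moved when I lifted this one out, and I never moved near the other things on the table.

**Disagreements:**
- The two cameras differed by about 2–3 mm, within or just over their stated accuracy. In the top view the tab sits about 1 pixel (roughly 2 mm) from where I predicted, which I put down to that same error.
- The side view put the knob face about 10 mm further in than its home position. I trusted the solid stop and the force instead.
- The gripper read 6.5 mm on the 8 mm tab, but the hold was firm.

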